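# Set the load-range lever to the third click

### The job

On the tester's blue control unit, push the load-range lever back to its zero position (the long red mark), let it rest there a moment, then push it forward click by click, pausing about half a second in every click, and leave it resting in the third click from zero. Never let it go over into the fourth click, not even for a moment: that would overload the sensor. Only push the lever gently with the fingertips, never pinch it, leave everything else where it is, and finish with the hand clear.

Things in the scene. Friction and masses are not known exactly. Their poses are not given: they have to be found in the camera images.
- lever (a joint): lever position along its slot, m: 0 = at rest at the zero mark, growing forward along the unit's +y. Clicks (detents) at 0.015 (first), 0.030, 0.045 (third), 0.060, 0.075, 0.090; end stops at -0.002 and 0.092. Starts in the first or second click. About 7 N starts it out of a detent; past the ridge half-way (7.5 mm on) it snaps on by itself, ahead of the finger, into the next and stays there
- lever_knob (a point): centre of the lever's black paddle knob with red stripes, 26 mm (unit x) by 14 mm (unit y) by 34 mm tall; its underside is 12 mm and its top 46 mm above the unit's panel, this point 29 mm above it. It slides along the unit's y and cannot turn
- zero_mark (a point): point on the panel's surface (75 mm above the bench) in the middle of the slot at the zero position: straight below the knob's centre when the lever is at 0. Its axes are the unit's
- unit: fixed blue control unit with aluminium panel, 200 (x) x 300 (y) x 75 mm high; origin at the centre of its underside, z up. Slot along y at unit x = -25 mm: zero at y = -45 mm, third click at y = 0. Beside it, at its -x side, a long red mark at zero and a short black one per click. Low keys (7 mm) 60 mm or more from the slot at +x, a red mushroom key (28 mm high) at x 55, y 115 mm
- connector_mid (a point): white and black connector sample, 18 x 34 x 19 mm, loose on the left part of the unit's panel; point at its middle
- weight_mid (a point): brass calibration weight, 44 mm diameter, 70 mm tall, standing loose on the bench left of the unit; point half-way up
- jaw_mid (a point): grooved steel fixture jaw, 50 x 40 x 35 mm, loose on the bench left of the unit; point half-way up
- spray_mid (a point): red spray can, 48 mm diameter, 130 mm tall, standing loose on the bench right of the unit; point half-way up
- tape_mid (a point): yellow roll of tape lying flat, 84 mm outside diameter, 20 mm high, loose on the bench right of the unit; point at its middle
- driver: orange-handled screwdriver lying loose on the bench behind the unit (its +x side); origin at its underside, x along the shaft

How it is judged:
By the outcome, as a careful person would: the job done as asked, in the order asked, and still so for the second after the job is handed in, with the robot touching nothing.
It also fails if it takes over 58 s, if anything falls off the work surface, if the arm or the gripper's body presses on something with over 40 N, if the wrist force passes 120 N, or if a joint passes its speed limit or range.

### The arm

A 6-joint arm with a two-finger parallel gripper is mounted at the origin on the work surface. World frame = base frame: x ahead of the robot, y to its left, z up, the work surface at z = 0. Lengths are in m, angles in rad, forces in N, time in s.
With the tool pointing down it reaches from about 0.35 to 0.775 m from the base axis. Payload 7.3 kg.
Tool frame: the origin (TCP) lies at the very end of the fingers, on their centre line; the grasp point (between the pads) lies 19 mm behind it; z points along the fingers, x is the direction in which the jaws open and shut, and the axes are right-handed (so a half turn about z gives the same grasp; the last joint's range is limited). The gripper opens to 92 mm and grips with 3 to 60 N. Pads are 19 mm wide; open, the fingers measure 130 mm over their backs; the gripper's body (75 mm by 190 mm) begins 47 mm behind the grasp point.
Start: joints at [-1.275, 0.342, 1.524, -0, 1.275, -0.146], TCP at [0.224, -0.475, 0.227] pointing down, gripper open.
Joint ranges: [-2.53, 2.53], [-0.77, 2.02], [0.04, 2.7], [-1, 4.14], [0.28, 2.66], [-3.11, 3.11]. Speed limits (rad/s): [2.57, 2.57, 3.14, 3.14, 3.14, 3.14].

### API

Orientations are given as [roll, pitch, yaw] about the fixed x, y, z axes, in that order (R = Rz(yaw) Ry(pitch) Rx(roll)).
In Python, from cell import robot, read_camera, nets gives the robot as it stands. The module is installed in compiled form; this text tells all that it offers.
- The arm moves only by the tool carry_out, never from a script. Its arguments are lists of equal length, an entry for each row: "translation": the shift along the tool's x, y, z in m, a list of three; "turn": the turn, a rotation vector about the tool's x, y, z in rad, a list of three; "gripper": the gripper's target within -1 to 1 (shut at 1, half-way at 0, fully open at -1). A call has 1 to 10 rows; each row shifts and turns the commanded pose from where the row before left it, along the tool's axes as they then stand; what a row does not reach is not made up. A row lasts 1/10 s, in which the tool goes at most 50 mm and 8.59 degrees, less where a joint would pass 70% of its speed; a pose out of reach is approached as far as the arm can. A call with a gripper value outside its range is refused whole. The fingers move at their own pace and stop on an object; "squeeze" is the grip in N (left out, the last holds). Time passes only in rows, so rows that do not move let the fingers close. It gives the time, the measured TCP pose, the force and the opening at its end, in the units of the state.
- robot.observe(): the state, without advancing time (a new reading comes with each control period).
- read_camera(name): name is "side" or "top" or "wrist"; returns a dict with "img" (480x640x3 uint8, red, green, blue), "fx", "fy", "cx", "cy" (pixels), "distortion" ([k1, k2, p1, p2, k3] as OpenCV has them; the pictures are not rectified), "world_from_camera" (4x4, takes a point from camera to world coordinates). Camera axes: x right, y down, z forward; pixel columns grow to the right and rows downward; lengths in m; the calibration is good to about 2 mm. A picture is of the moment at which its call begins. There is no depth.
- robot.hand_in(): hands the job in, once; it reports no verdict.
Trained networks look in a picture, given as the dict that the camera call returned (one of the last four; its "shot" number tells which), for a name from the list of things; names that differ only in an ending like _2 or _b are one class to them, and where a whole thing is asked for, a point or a joint stands for the part that bears it (a point fixed in the world has none). Each returns a list of dicts, best first, with "score" (0 to 1); they miss things now and then, are a little off and sometimes report something else, mostly with a low value. They report only what shows in the picture. A call takes as long as a camera call.
- nets.regions_of(picture, name): "region" (480x640 bool, what is visible of it) and "pixel" ([column, row] in pixels, amid what is visible of it).
- nets.tip_of(picture, name): "pixel" ([column, row] in pixels: a listed point, or the origin of a listed thing).
The state is a dict: "time": time; "qpos": joint angles; "qvel": joint speeds; "joint_efforts": joint torques, N m; "tool_pos": TCP position; "tool_rot": TCP orientation; "contact_force": force on the tool from outside, world axes, zero at the start; "torque": the same for the moment, N m; "opening": finger opening in m.
Only numpy, scipy, OpenCV 4.12 (cv2) and the standard library are available. Lean on these libraries where they do the work, as an engineer would, in place of code of your own. Each camera call takes 0.05 s, during which the arm holds its last target. There are 200 camera calls.

## Working session

There is one attempt and no reset: what is moved stays moved. The work goes in short steps, Python scripts to look and compute and a tool call to move; the robot and the scene stay as the last step left them, time stands still between calls to the robot, and variables do not carry over. Pictures are saved under pics/ and viewed, about 8 in all and at most 12, crops included, and the job is handed in when it is done.

Besides the shell and the picture viewer there is one more tool, called after "Emit:" by a JSON object that holds its "api" and its "payload". carry_out: Moves the arm, as the interface text tells. Its arguments: {"type":"object","properties":{"translation":{"type":"array","items":{"type":"array","items":{"type":"number"}}},"turn":{"type":"array","items":{"type":"array","items":{"type":"number"}}},"gripper":{"type":"array","items":{"type":"number"}},"squeeze":{"type":"number"}},"required":["translation","turn","gripper"]}

```bash
mkdir -p pics; cat > h.py <<'E'
import numpy as np, cv2
from cell import robot, read_camera, nets
def ray(p,px):
    K=np.array([[p['fx'],0,p['cx']],[0,p['fy'],p['cy']],[0,0,1.]])
    u=cv2.undistortPoints(np.array([[px]],float),K,np.array(p['distortion']))[0,0]
    T=np.array(p['world_from_camera']); d=T[:3,:3]@np.array([u[0],u[1],1]); return T[:3,3],d/np.linalg.norm(d)
def atz(p,px,z):
    o,d=ray(p,px); return o+d*(z-o[2])/d[2]
def tri(rs):
    A=sum(np.eye(3)-np.outer(d,d) for o,d in rs); b=sum((np.eye(3)-np.outer(d,d))@o for o,d in rs); return np.linalg.solve(A,b)
def proj(p,X):
    K=np.array([[p['fx'],0,p['cx']],[0,p['fy'],p['cy']],[0,0,1.]]); T=np.linalg.inv(np.array(p['world_from_camera']))
    return cv2.projectPoints(np.array(X,float).reshape(-1,1,3),cv2.Rodrigues(T[:3,:3])[0],T[:3,3],K,np.array(p['distortion']))[0][:,0]
def save(p,n): cv2.imwrite('pics/'+n,cv2.cvtColor(p['img'],cv2.COLOR_RGB2BGR))
E
python3 - <<'E'
from h import *
np.set_printoptions(precision=4,suppress=True)
s=robot.observe(); print(s['tool_pos'],s['tool_rot'],s['time'],s['contact_force'],s['opening'])
for c in ['top','side']:
    p=read_camera(c); save(p,c+'0.png'); print(c,np.array(p['world_from_camera'])[:3,3])
    for n,z in [('lever_knob',.104),('zero_mark',.075),('unit',0),('connector_mid',.085),('spray_mid',.065),('weight_mid',.035)]:
        for r in nets.tip_of(p,n)[:2]: print(n,r['score'],np.array(r['pixel']),atz(p,r['pixel'],z))
E
```

```text
[ 0.2244 -0.4742  0.2261] [-3.1413  0.0015 -1.129 ] 0.0 [0.0372 0.816  0.0148] 0.09190993457629125
top [0.4749 0.0747 1.0506]
lever_knob 0.54 [309.8 262.6] [0.5227 0.0856 0.104 ]
zero_mark 0.88 [327.1 268.4] [0.514  0.0534 0.075 ]
unit 0.71 [309.7 253.9] [0.5455 0.0874 0.    ]
connector_mid 0.51 [253.8 234. ] [0.5745 0.1912 0.085 ]
spray_mid 0.87 [417.6 252.7] [ 0.548  -0.1174  0.065 ]
weight_mid 0.61 [204.1 233.4] [0.5787 0.2942 0.035 ]
side [0.0357 0.6521 0.772 ]
lever_knob 0.74 [331.7 254. ] [0.5152 0.0833 0.104 ]
zero_mark 0.59 [342.8 256.5] [0.5172 0.0515 0.075 ]
unit 0.66 [314.4 290.4] [0.5516 0.0894 0.    ]
connector_mid 0.83 [264.6 282.5] [0.569 0.189 0.085]
spray_mid 0.75 [384.  209.2] [ 0.5475 -0.111   0.065 ]
weight_mid 0.56 [214.6 339.6] [0.579  0.2982 0.035 ]
weight_mid 0.54 [344.2 257.1] [0.5418 0.0167 0.035 ]
```

```bash
python3 - <<'E'
import cv2
a=cv2.imread('pics/top0.png')[150:390,180:500]; b=cv2.imread('pics/side0.png')[150:390,180:500]
cv2.imwrite('pics/t1.png',cv2.resize(a,(800,600),interpolation=cv2.INTER_CUBIC)); cv2.imwrite('pics/s1.png',cv2.resize(b,(800,600),interpolation=cv2.INTER_CUBIC))
E
```

```text
(no output)
```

View pics/t1.png

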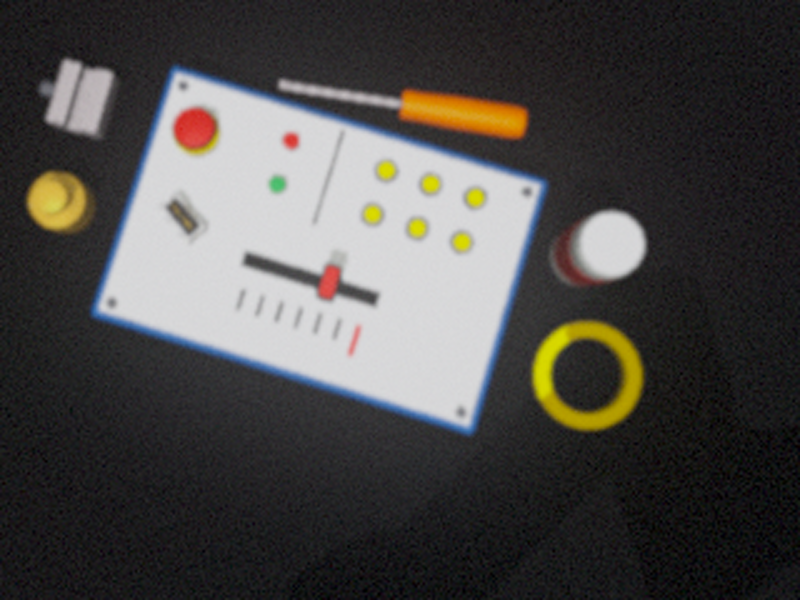

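View pics/s1.png

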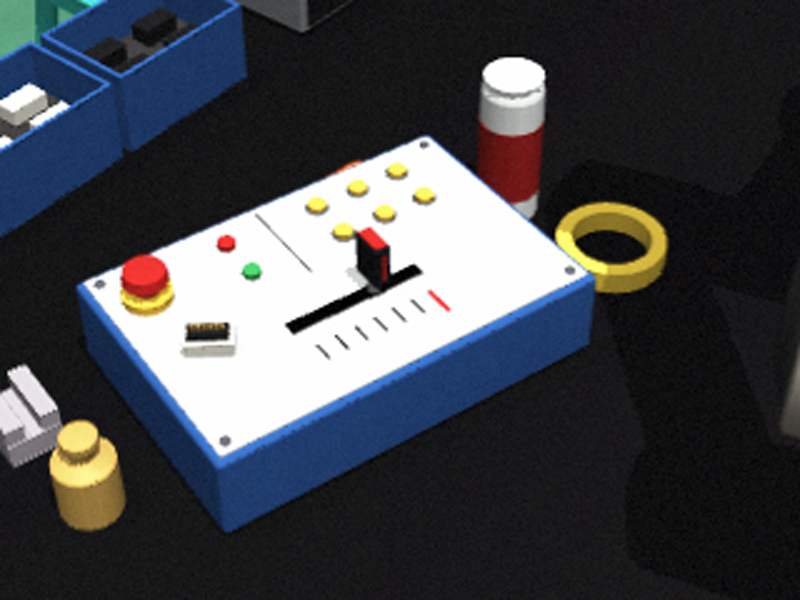

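```bash
cat >> h.py <<'E'
def unitfit(W,U):
    W=np.array(W)[:,:2];U=np.array(U,float);w=W.mean(0);u=U.mean(0)
    H=(U-u).T@(W-w); a=np.arctan2(H[0,1]-H[1,0],H[0,0]+H[1,1]); R=np.array([[np.cos(a),-np.sin(a)],[np.sin(a),np.cos(a)]])
    return R,w-R@u,a,np.linalg.norm(W-(U@R.T+(w-R@u)),axis=1)
E
python3 - <<'E'
from h import *
np.set_printoptions(precision=4,suppress=True)
U=[(.1,.15),(.1,-.15),(-.1,-.15),(-.1,.15)]
crops={'top':([(175,68),(547,181),(472,432),(94,314)],(337,262)),'side':([(427,137),(592,277),(220,462),(80,288)][0:0],None)}
pt=read_camera('top');ps=read_camera('side')
f=lambda c:(c[0]/2.5+180-.3,c[1]/2.5+150-.3)
ct=[(175,68),(547,181),(472,432),(94,314)]
cs=[(80,288),(427,137),(592,277),(220,462)]; Us=[(.1,.15),(.1,-.15),(-.1,-.15),(-.1,.15)]
for p,c,u in ((pt,ct,U),(ps,cs,Us)):
    R,t,a,e=unitfit([atz(p,f(x),.075) for x in c],u); print('origin',t,'yaw',a,e,'zero',R@[-.025,-.045]+t)
    for n,z in [('lever_knob',.104)]:
        r=nets.tip_of(p,n)
        if r: print('knob unit',R.T@(atz(p,r[0]['pixel'],z)[:2]-t)-[-.025,-.045])
    if p is pt: print('stripe top', R.T@(atz(p,f((331,268)),.121)[:2]-t)-[-.025,-.045], 'topfit')
    else: print('top', R.T@(atz(p,f((373,239)),.121)[:2]-t)-[-.025,-.045])
E
```

```text
origin [0.5504 0.0892] yaw -0.2778623723615976 [0.0039 0.0032 0.0039 0.0036] zero [0.514  0.0528]
knob unit [-0.0034  0.0391]
stripe top [0.0095 0.0326] topfit
origin [0.5459 0.0941] yaw -0.2766162253161891 [0.0066 0.0062 0.0059 0.0077] zero [0.5095 0.0577]
knob unit [0.0027 0.0339]
top [0.003  0.0285]
```

Emit:
{"api": "carry_out", "payload": {"translation": [[0, 0, 0], [0, 0, 0], [0, 0, 0], [0, 0, 0], [0, 0, 0], [0, 0, 0], [0.0066, -0.0325, 0], [0.0066, -0.0325, 0], [0.0066, -0.0325, 0], [0.0066, -0.0325, 0]], "turn": [[0, 0, -0.142], [0, 0, -0.142], [0, 0, -0.142], [0, 0, -0.142], [0, 0, -0.142], [0, 0, -0.141], [0, 0, 0], [0, 0, 0], [0, 0, 0], [0, 0, 0]], "gripper": [1, 1, 1, 1, 1, 1, 1, 1, 1, 1], "squeeze": 10}}

```text
time: 1.9
tool_pos: [0.2859, -0.3557, 0.2268]
tool_rot: [3.141, -0.0, -0.278]
contact_force: [0.8, 0.6, -0.7]
opening: 0.0163
```

Emit:
{"api": "carry_out", "payload": {"translation": [[0.0066, -0.0325, 0], [0.0066, -0.0325, 0], [0.0066, -0.0325, 0], [0.0066, -0.0325, 0], [0.0066, -0.0325, 0], [0.0066, -0.0325, 0], [0.0066, -0.0325, 0], [0.0066, -0.0325, 0], [0.0066, -0.0325, 0], [0.0066, -0.0325, 0]], "turn": [[0, 0, 0], [0, 0, 0], [0, 0, 0], [0, 0, 0], [0, 0, 0], [0, 0, 0], [0, 0, 0], [0, 0, 0], [0, 0, 0], [0, 0, 0]], "gripper": [1, 1, 1, 1, 1, 1, 1, 1, 1, 1]}}

```text
time: 2.9
tool_pos: [0.4388, -0.0611, 0.2269]
tool_rot: [3.141, -0.001, -0.278]
contact_force: [-0.1, 0.2, 0.5]
opening: 0.0004
```

Emit:
{"api": "carry_out", "payload": {"translation": [[0.0066, -0.0325, 0], [0.0066, -0.0325, 0], [0.0066, -0.0325, 0], [0.0066, -0.0325, 0], [0.0066, -0.0325, 0], [0.0066, -0.0325, 0], [0, 0, 0], [0, 0, 0]], "turn": [[0, 0, 0], [0, 0, 0], [0, 0, 0], [0, 0, 0], [0, 0, 0], [0, 0, 0], [0, 0, 0], [0, 0, 0]], "gripper": [1, 1, 1, 1, 1, 1, 1, 1]}}

```text
time: 3.7
tool_pos: [0.5296, 0.1145, 0.2263]
tool_rot: [3.141, 0.001, -0.276]
contact_force: [0.0, -0.9, 0.0]
opening: 0.0004
```

```bash
python3 - <<'E'
from h import *
np.set_printoptions(precision=4,suppress=True)
p=read_camera('wrist'); save(p,'w1.png'); s=robot.observe(); print(s['tool_pos'],s['tool_rot'],s['time'],s['opening'],s['contact_force'])
print(np.array(p['world_from_camera']))
for n,z in [('lever_knob',.104),('zero_mark',.075),('unit',0)]:
    for r in nets.tip_of(p,n)[:2]: print(n,r['score'],np.array(r['pixel']),atz(p,r['pixel'],z))
E
```

```text
[0.5294 0.1138 0.2265] [ 3.1408  0.0006 -0.2776] 3.75 0.0007491277999087959 [-0.5711  0.1582 -0.5026]
[[ 0.9623 -0.2587 -0.0833  0.5532]
 [-0.2718 -0.9166 -0.2933  0.1939]
 [-0.0005  0.3049 -0.9524  0.3838]
 [ 0.      0.      0.      1.    ]]
lever_knob 0.97 [328.  265.2] [0.5259 0.0825 0.104 ]
zero_mark 0.69 [323.9 285.2] [0.5139 0.0525 0.075 ]
unit 0.75 [350.3 217. ] [0.5547 0.0895 0.    ]
unit 0.74 [329.  268.9] [0.5157 0.0364 0.    ]
```

View pics/w1.png

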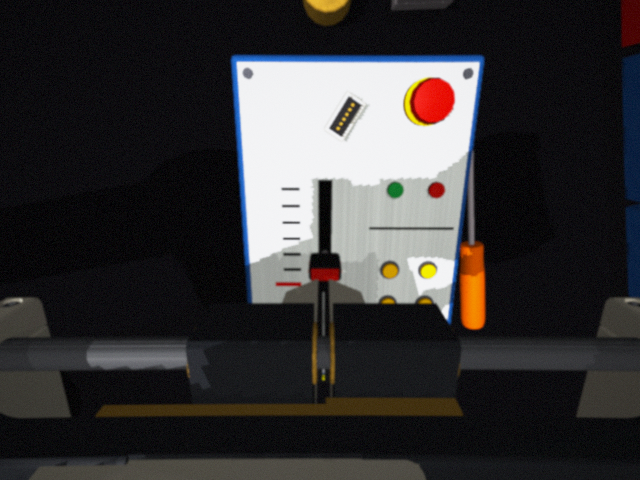

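```bash
python3 - <<'E'
from h import *
np.set_printoptions(precision=4,suppress=True)
p=read_camera('wrist')
rows=[284.5,269,253.5,238,222,205.5,188.5]
W=np.array([atz(p,(290.5,r),.075)[:2] for r in rows])
L=np.arange(7)*.015; A=np.c_[L,np.ones(7)]; c=np.linalg.lstsq(A,W,rcond=None)[0]; print('dir',c[0],np.linalg.norm(c[0]),'mark0',c[1]); 
a=-.277; ux=np.array([np.cos(a),np.sin(a)]);uy=np.array([-np.sin(a),np.cos(a)])
cor=[atz(p,x,.075)[:2] for x in ((233,58),(483,58))]; print('corners',cor, 'yaw',np.arctan2(*(cor[1]-cor[0])[::-1]))
z0=(cor[0]+cor[1])/2-.150*uy-.025*ux-.045*uy; print('zero from corners',z0)
sl=atz(p,(325.5,230),.075)[:2]; print('slot x vs mark', (sl-c[1])@ux)
z1=c[1]+((sl-c[1])@ux)*ux; print('zero from marks',z1)
for z in (z0,z1):
  for nm,px,h in (('top',(325,273.5),.121),('toprear/+y edge',(325,267),.121),('top -y edge',(325,280),.121),('bottom +y edge',(325,254),.087)):
    d=atz(p,px,h)[:2]-z; print(nm,d@ux,d@uy)
E
```

```text
dir [0.3033 0.9614] 1.0081474688679013 mark0 [0.4839 0.0609]
corners [array([0.499 , 0.2562]), array([0.6847, 0.2028])] yaw -0.2799599876849659
zero from corners [0.5145 0.0488]
slot x vs mark 0.03289213686882797
zero from marks [0.5155 0.0519]
top -0.000544665306197425 0.034052025890609613
toprear/+y edge -0.0005475274683874216 0.039615238769643395
top -y edge -0.0005417922660977347 0.028423504448198696
bottom +y edge -0.00036314492156172437 0.037859680146031
top -0.0006847413094423123 0.030755926382222208
toprear/+y edge -0.0006876034716323098 0.03631913926125598
top -y edge -0.000681868269342622 0.025127404939811287
bottom +y edge -0.0005032209248066107 0.03456358063764359
```

Emit:
{"api": "carry_out", "payload": {"translation": [[0.003, 0, 0.013], [0, 0, 0.02], [0, 0, 0.02], [0, 0, 0.02], [0, 0, 0.02], [0, 0, 0.015], [0, 0, 0.012], [0, 0, 0.011], [0, 0, 0], [0, 0, 0]], "turn": [[0, 0, 0], [0, 0, 0], [0, 0, 0], [0, 0, 0], [0, 0, 0], [0, 0, 0], [0, 0, 0], [0, 0, 0], [0, 0, 0], [0, 0, 0]], "gripper": [1, 1, 1, 1, 1, 1, 1, 1, 1, 1]}}

```text
time: 4.95
tool_pos: [0.5329, 0.1133, 0.0958]
tool_rot: [-3.142, -0.0, -0.278]
contact_force: [0.6, -0.5, 0.6]
opening: 0.0006
```

Emit:
{"api": "carry_out", "payload": {"translation": [[0, 0.004, 0], [0, 0.004, 0], [0, 0.003, 0], [0, 0.002, 0], [0, 0.002, 0], [0, 0.002, 0], [0, 0.002, 0]], "turn": [[0, 0, 0], [0, 0, 0], [0, 0, 0], [0, 0, 0], [0, 0, 0], [0, 0, 0], [0, 0, 0]], "gripper": [1, 1, 1, 1, 1, 1, 1]}}

```text
time: 5.65
tool_pos: [0.5281, 0.0967, 0.096]
tool_rot: [-3.139, -0.001, -0.278]
contact_force: [1.0, 5.6, -0.4]
opening: 0.0005
```

Emit:
{"api": "carry_out", "payload": {"translation": [[0, 0.002, 0], [0, 0.002, 0], [0, 0.002, 0], [0, 0.002, 0], [0, 0.002, 0], [0, 0.002, 0], [0, 0, 0]], "turn": [[0, 0, 0], [0, 0, 0], [0, 0, 0], [0, 0, 0], [0, 0, 0], [0, 0, 0], [0, 0, 0]], "gripper": [1, 1, 1, 1, 1, 1, 1]}}

```text
time: 6.35
tool_pos: [0.5244, 0.0846, 0.0956]
tool_rot: [-3.139, -0.0, -0.279]
contact_force: [1.6, 6.5, -1.4]
opening: 0.0005
```

Emit:
{"api": "carry_out", "payload": {"translation": [[0, 0.002, 0], [0, 0.002, 0], [0, 0.002, 0], [0, 0.002, 0], [0, 0.002, 0], [0, 0.001, 0], [0, 0.001, 0], [0, 0, 0]], "turn": [[0, 0, 0], [0, 0, 0], [0, 0, 0], [0, 0, 0], [0, 0, 0], [0, 0, 0], [0, 0, 0], [0, 0, 0]], "gripper": [1, 1, 1, 1, 1, 1, 1, 1]}}

```text
time: 7.15
tool_pos: [0.5209, 0.0718, 0.0957]
tool_rot: [3.141, -0.0, -0.278]
contact_force: [0.0, -0.1, -0.6]
opening: 0.0005
```

```bash
python3 - <<'E'
from h import *
np.set_printoptions(precision=4,suppress=True)
out=[]
for c in ('wrist','side'):
    p=read_camera(c)
    for r in nets.tip_of(p,'lever_knob')[:1]:
        d=atz(p,r['pixel'],.104)[:2]-[.5155,.052]; print(c,r['score'],r['pixel'],'L',d@[.274,.9616])
    u,v=proj(p,[.516,.054,.1])[0].astype(int); print(u,v)
    u=np.clip(u,120,520);v=np.clip(v,120,360)
    out.append(cv2.resize(p['img'][v-80:v+80,u-80:u+80],(400,400),interpolation=cv2.INTER_CUBIC))
save({'img':np.hstack(out)},'z.png'); s=robot.observe(); print(s['tool_pos'],s['contact_force'],s['time'])
E
```

```text
321 338
side 0.6 [344.8, 249.9] L 0.006373600814207194
342 246
[0.5209 0.0721 0.0957] [-0.1168  0.2479 -0.2421] 7.35
```

View pics/z.png

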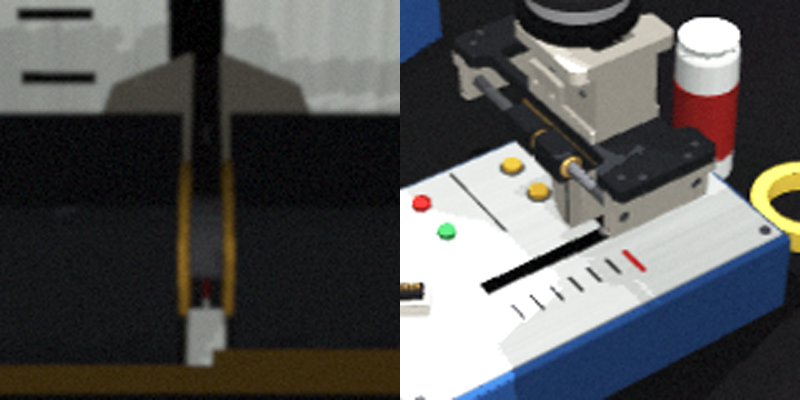

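Emit:
{"api": "carry_out", "payload": {"translation": [[0, -0.005, 0], [0, 0, -0.02], [0, 0, -0.03], [0, 0.01, 0], [0, 0.02, 0], [0, 0.02, 0], [0, 0.01, 0], [0, 0, 0], [0, 0, 0]], "turn": [[0, 0, 0], [0, 0, 0], [0, 0, 0], [0, 0, 0], [0, 0, 0], [0, 0, 0], [0, 0, 0], [0, 0, 0], [0, 0, 0]], "gripper": [1, 1, 1, 1, 1, 1, 1, 1, 1]}}

```text
time: 8.25
tool_pos: [0.5059, 0.0194, 0.1455]
tool_rot: [-3.141, 0.0, -0.279]
contact_force: [0.3, -0.1, 0.6]
opening: 0.0003
```

```bash
cat > look.py <<'E'
import sys
from h import *
np.set_printoptions(precision=4,suppress=True)
out=[]
for c in ('wrist','side'):
    p=read_camera(c)
    for r in nets.tip_of(p,'lever_knob')[:1]:
        d=atz(p,r['pixel'],.104)[:2]-[.5155,.052]; print(c,r['score'],r['pixel'],'L',d@[.274,.9616])
    print([proj(p,[.5155+.274*L,.052+.9616*L,.121])[0] for L in (0,.015,.03,.045)])
    u,v=proj(p,[.516,.054,.1])[0].astype(int)
    u=np.clip(u,80,560);v=np.clip(v,80,400)
    out.append(cv2.resize(p['img'][v-80:v+80,u-80:u+80],(400,400),interpolation=cv2.INTER_CUBIC)); print('crop',u-80,v-80)
save({'img':np.hstack(out)},sys.argv[1]); s=robot.observe(); d=s['tool_pos'][:2]-np.array([.5155,.052]); print(s['tool_pos'],'x,L',d@[.9616,-.274],d@[.274,.9616],s['contact_force'],s['time'])
E
python3 look.py z2.png
```

```text
wrist 0.89 [321.2, 208.2] L 0.0021719526965365056
[array([321.5345, 219.6845]), array([321.5014, 191.2449]), array([321.4662, 161.3166]), array([321.4286, 129.7497])]
crop 241 126
side 0.79 [345.9, 247.3] L 0.001074824974145578
[array([343.49  , 236.5733]), array([336.0778, 239.94  ]), array([328.5745, 243.3482]), array([320.9787, 246.7985])]
crop 262 166
[0.5059 0.0198 0.1456] x,L -0.00037921081324355957 -0.03360714907008191 [-0.5213 -0.5592 -0.5092] 8.45
```

View pics/z2.png

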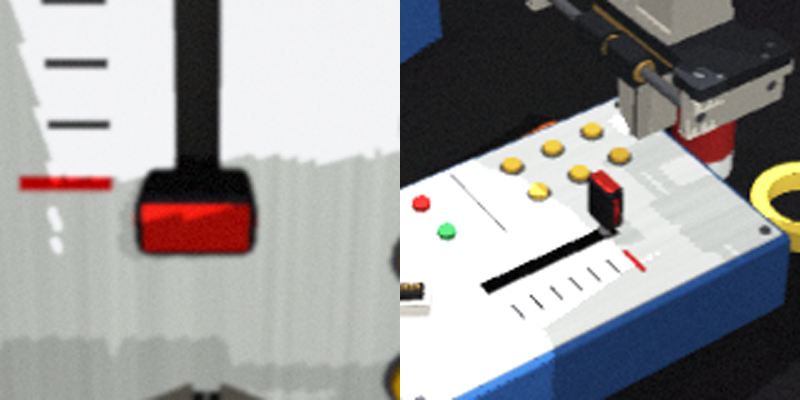

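Emit:
{"api": "carry_out", "payload": {"translation": [[0, 0, 0.02], [0, 0, 0.015], [0, 0, 0.015], [0, 0, 0], [0, -0.004, 0], [0, -0.005, 0], [0, -0.003, 0], [0, -0.002, 0], [0, 0, 0], [0, 0, 0]], "turn": [[0, 0, 0], [0, 0, 0], [0, 0, 0], [0, 0, 0], [0, 0, 0], [0, 0, 0], [0, 0, 0], [0, 0, 0], [0, 0, 0], [0, 0, 0]], "gripper": [1, 1, 1, 1, 1, 1, 1, 1, 1, 1]}}

```text
time: 9.45
tool_pos: [0.5097, 0.0327, 0.0959]
tool_rot: [3.141, -0.0, -0.278]
contact_force: [-0.5, -0.4, -0.1]
opening: 0.0003
```

Emit:
{"api": "carry_out", "payload": {"translation": [[0, -0.001, 0], [0, -0.001, 0], [0, -0.001, 0], [0, -0.001, 0], [0, -0.001, 0], [0, 0, 0]], "turn": [[0, 0, 0], [0, 0, 0], [0, 0, 0], [0, 0, 0], [0, 0, 0], [0, 0, 0]], "gripper": [1, 1, 1, 1, 1, 1]}}

```text
time: 10.05
tool_pos: [0.5108, 0.0367, 0.0957]
tool_rot: [3.14, 0.0, -0.278]
contact_force: [-1.4, -5.1, 1.5]
opening: 0.0004
```

Emit:
{"api": "carry_out", "payload": {"translation": [[0, -0.001, 0], [0, -0.001, 0], [0, -0.001, 0], [0, -0.001, 0], [0, -0.001, 0], [0, -0.001, 0], [0, -0.001, 0], [0, 0, 0]], "turn": [[0, 0, 0], [0, 0, 0], [0, 0, 0], [0, 0, 0], [0, 0, 0], [0, 0, 0], [0, 0, 0], [0, 0, 0]], "gripper": [1, 1, 1, 1, 1, 1, 1, 1]}}

```text
time: 10.85
tool_pos: [0.5131, 0.0447, 0.0957]
tool_rot: [-3.141, -0.0, -0.278]
contact_force: [0.4, 0.7, 0.9]
opening: 0.0004
```

Emit:
{"api": "carry_out", "payload": {"translation": [[0, 0, 0], [0, 0, 0], [0, 0, 0], [0, 0, 0], [0, -0.002, 0], [0, -0.002, 0], [0, -0.001, 0], [0, -0.001, 0], [0, -0.001, 0], [0, -0.001, 0]], "turn": [[0, 0, 0], [0, 0, 0], [0, 0, 0], [0, 0, 0], [0, 0, 0], [0, 0, 0], [0, 0, 0], [0, 0, 0], [0, 0, 0], [0, 0, 0]], "gripper": [1, 1, 1, 1, 1, 1, 1, 1, 1, 1]}}

```text
time: 11.85
tool_pos: [0.5149, 0.0511, 0.0957]
tool_rot: [3.14, 0.0, -0.278]
contact_force: [-1.0, -7.2, 1.6]
opening: 0.0008
```

Emit:
{"api": "carry_out", "payload": {"translation": [[0, -0.001, 0], [0, -0.001, 0], [0, -0.001, 0], [0, -0.001, 0], [0, -0.001, 0], [0, -0.001, 0], [0, -0.001, 0], [0, 0, 0]], "turn": [[0, 0, 0], [0, 0, 0], [0, 0, 0], [0, 0, 0], [0, 0, 0], [0, 0, 0], [0, 0, 0], [0, 0, 0]], "gripper": [1, 1, 1, 1, 1, 1, 1, 1]}}

```text
time: 12.65
tool_pos: [0.5172, 0.0591, 0.0957]
tool_rot: [-3.141, -0.0, -0.278]
contact_force: [0.3, 0.0, 0.5]
opening: 0.0006
```

```bash
python3 look.py z3.png
```

```text
wrist 0.8 [321.5, 271.9] L 0.02579985179578257
[array([321.1806, 343.8714]), array([321.159 , 312.4231]), array([321.1355, 279.0731]), array([321.1096, 243.6015])]
crop 241 234
side 0.84 [333.1, 252.4] L 0.025867331347746093
[array([343.49  , 236.5733]), array([336.0778, 239.94  ]), array([328.5745, 243.3482]), array([320.9787, 246.7985])]
crop 262 166
[0.5171 0.0588 0.0957] x,L -0.0002944133742673128 0.006994499664078901 [-0.1575  0.2522  0.3216] 12.85
```

View pics/z3.png

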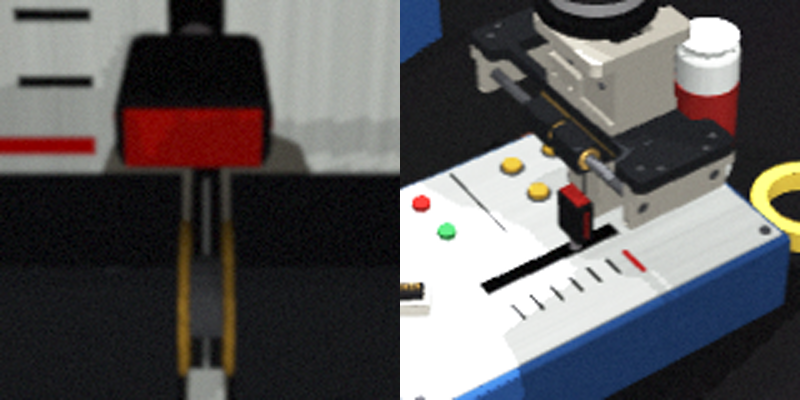

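Emit:
{"api": "carry_out", "payload": {"translation": [[0, 0, 0], [0, 0, 0], [0, 0, 0], [0, -0.002, 0], [0, -0.002, 0], [0, -0.001, 0], [0, -0.001, 0], [0, -0.001, 0], [0, -0.001, 0], [0, 0, 0]], "turn": [[0, 0, 0], [0, 0, 0], [0, 0, 0], [0, 0, 0], [0, 0, 0], [0, 0, 0], [0, 0, 0], [0, 0, 0], [0, 0, 0], [0, 0, 0]], "gripper": [1, 1, 1, 1, 1, 1, 1, 1, 1, 1]}}

```text
time: 13.85
tool_pos: [0.519, 0.0655, 0.0957]
tool_rot: [3.14, 0.0, -0.278]
contact_force: [-0.7, -4.3, 1.2]
opening: 0.0004
```

Emit:
{"api": "carry_out", "payload": {"translation": [[0, -0.001, 0], [0, -0.001, 0], [0, -0.001, 0], [0, -0.001, 0], [0, -0.001, 0], [0, -0.001, 0], [0, -0.001, 0], [0, 0, 0]], "turn": [[0, 0, 0], [0, 0, 0], [0, 0, 0], [0, 0, 0], [0, 0, 0], [0, 0, 0], [0, 0, 0], [0, 0, 0]], "gripper": [1, 1, 1, 1, 1, 1, 1, 1]}}

```text
time: 14.65
tool_pos: [0.5214, 0.0735, 0.0957]
tool_rot: [-3.141, -0.0, -0.278]
contact_force: [-0.2, -0.3, 0.2]
opening: 0.0003
```

Emit:
{"api": "carry_out", "payload": {"translation": [[0, 0, 0], [0, 0.005, 0], [0, 0.01, 0], [0, 0.01, -0.01], [0, 0, -0.03], [0, 0, -0.03], [0, 0.02, -0.03], [0, 0.01, 0], [0, 0, 0], [0, 0, 0]], "turn": [[0, 0, 0], [0, 0, 0], [0, 0, 0], [0, 0, 0], [0, 0, 0], [0, 0, 0], [0, 0, 0], [0, 0, 0], [0, 0, 0], [0, 0, 0]], "gripper": [1, 1, 1, 1, 1, 1, 1, 1, 1, 1]}}

```text
time: 15.65
tool_pos: [0.5054, 0.0198, 0.1951]
tool_rot: [3.142, 0.001, -0.279]
contact_force: [-0.4, 0.5, -0.7]
opening: 0.0003
```

```bash
python3 look.py z4.png
```

```text
wrist 0.85 [321.8, 125.4] L 0.046569618276343816
[array([322.8044, 200.3862]), array([322.7881, 177.3733]), array([322.7711, 153.3983]), array([322.7532, 128.3844])]
crop 242 111
side 0.6 [343.2, 260.0] L 0.022905292339149314
[array([343.49  , 236.5733]), array([336.0778, 239.94  ]), array([328.5745, 243.3482]), array([320.9787, 246.7985])]
crop 262 166
[0.5057 0.0205 0.1948] x,L -0.0007632212763675607 -0.032971663123567134 [-0.4253 -0.0214 -0.6292] 15.85
```

View pics/z4.png

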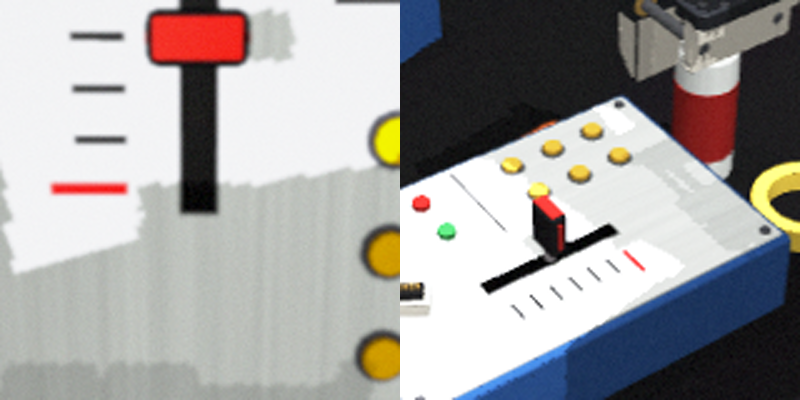

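```bash
python3 -c "
from cell import robot
robot.hand_in(); print(robot.observe()['time'])"
```

```text
the job is handed in; nothing more can be done
the job is handed in; nothing more can be done
```

The lever is resting in the third click and the hand is clear. I handed the job in at about 16 s of robot time, well inside the 58 s.

**What I did:** The lever started in the second click. With the closed fingertips I pushed it back to the zero mark and let it rest there for over 1.5 s. I then pushed it forward in 1–2 mm steps through clicks 1, 2 and 3, with at least half a second in clicks 1 and 2. I never pinched it, and the highest contact force I read was about 7 N.

**Final check:** The wrist view puts the knob at about 46 mm, and in the side view it lies where 45 mm should be. The fingertips never got far enough to push it over the ridge into the fourth click. In the last views the things near the lever had not visibly moved. I did not measure all the loose items again.

**Checks that disagreed:**
- **Side camera, at the end:** the network reported the knob at 23 mm with a score of 0.6. The picture itself shows it at the third click, so I took that reading as an error.
- **Second click:** both cameras read about 26 mm instead of 30 mm. That is still inside the second click, and the fingers were not touching it.

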